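Reset the tripped breakers in order

ROBOT

A 7-joint arm with a two-finger parallel gripper is mounted at the origin on a cart in front of the work surface, level with it; the furniture and walls round the work are solid. World frame = base frame: x ahead of the robot, y to its left, z up, the work surface at z = 0. Lengths are in m, angles in rad, forces in N, time in s.
With the tool pointing down it reaches from about 0.425 to 0.925 m from the base axis. Payload 6.8 kg.
Tool frame: the origin (TCP) lies at the very end of the fingers, on their centre line; the grasp point (between the pads) lies 19 mm behind it; z points along the fingers, y is the line along which they close (so a half turn about z gives the same grasp; the last joint's range is limited). The gripper opens to 88 mm and grips with 3 to 60 N. Pads are 20 mm wide; open, the fingers measure 115 mm over their backs; the gripper's body (75 mm by 178 mm) begins 61 mm behind the grasp point.
Start: joints at [-1.42, 0.477, 0.022, 1.555, -0.011, 1.109, -0.083], TCP at [0.173, 0.653, 0.223] pointing down, gripper open.
Joint ranges: [-2.96, 2.96], [-0.34, 2.1], [-1.41, 1.46], [0.24, 2.44], [-1.37, 4.51], [0.17, 1.92], [-2.96, 2.96]. Speed limits (rad/s): [2.39, 2.39, 3.14, 3.14, 3.14, 3.14, 3.14].

INTERFACE

Orientations are given as a rotation vector (axis times angle).
In Python, from cell import r, inverse_kinematics, optics, job gives the robot as it stands. The module is installed in compiled form; this text tells all that it offers. Calls block until the motion is done:
- r.movep(position, orientation): joint-space move of the TCP to a pose.
- r.move_straight(position, frame=None, max_speed=0.15): straight line of the TCP; frame=None keeps the orientation; max_speed is the mean speed in m/s.
- r.set_joints(angles): joint-space move.
- r.gripper_to(opening, force=None): finger opening in m; force is the grip in N (None keeps the last); returns when the fingers have stopped.
- r.hold(seconds).
- inverse_kinematics(position, orientation): joint angles nearest the present ones, or None.
- optics.grab_frame(name): name is "scene" or "top" or "wrist"; returns the picture (480x640x3 uint8, red, green, blue); there is no depth.
- optics.get_calibration(name): a dict with "intrinsics" (3x3 intrinsics, pixels), "R" (3x3) and "t" (3): a world point X has camera coordinates R X + t. Camera axes: x right, y down, z forward; pixel columns grow to the right and rows downward; lengths in m; the calibration is good to about 2 mm. The wrist camera is an equidistant fisheye: a pixel r from the principal point sees the ray r / f radians off the axis. A picture is of the moment at which its call begins: read the wrist's pose just before it. get_calibration takes no time and is no camera call; for the wrist camera it gives the pose at the moment of the call.
A pose or a line that the arm cannot do raises r.IKError and nothing moves.
- job.finish_job(): hands the job in; it is judged then, once.
Readings, each from a call of its own:
- r.read_time_s(): time.
- r.read_joints(): joint angles.
- r.read_joint_vel(): joint speeds.
- r.read_tau(): joint torques, N m.
- r.read_eef_pos(): TCP position.
- r.read_tcp_rot(): TCP orientation.
- r.read_contact_force(): force on the tool from outside, world axes, zero at the start.
- r.read_ft_torque(): the same for the moment, N m.
- r.read_opening(): finger opening in m.
- r.read_gripper_force(): force on a finger pad.
Only numpy, scipy, OpenCV 4.12 (cv2) and the standard library are available. Lean on these libraries where they do the work, as an engineer would, in place of code of your own. Each camera call takes 0.05 s, during which the arm holds its last target. There are 200 camera calls.

TASK

The little power board on the bench has tripped: its yellow, green and blue breaker buttons have popped up. With the fingertips press them lightly, one at a time, each all the way in so that it stays down, first yellow, then green, then blue. Leave the red test button alone, and do not shift or pick up the tools and materials lying around.

Things in the scene. Friction and masses are not known exactly. Their poses are not given: they have to be found in the camera images.
- board: grey base board, 70 mm (x) by 190 mm (y), 8 mm thick, fixed to the bench, lying flat with a metal rail along its y. Four white modules stand on the rail in a row along the board's y axis, 40 mm apart, in any order. Each module is 62 mm (x) by 37 mm (y), its top 61 mm above the bench, with one round 20 mm wide button in the middle of its top. Origin: centre of the underside, at bench height; z up
- yellow_top (a point): centre of the top face of the yellow breaker button (round, 20 mm wide), which moves straight down when pressed. Its top is about 74 mm above the bench when popped out and 66 mm when fully in, still 5 mm proud of its dark collar
- yellow (a joint): how far the yellow breaker button is pressed in, m: 0 popped out (starts at 0 to 0.0015), 0.008 at its hard stop. Needs about 3 N to move, has no spring and stays where it is left
- green_top (a point): centre of the top face of the green breaker button (round, 20 mm wide), which moves straight down when pressed. Its top is about 74 mm above the bench when popped out and 66 mm when fully in, still 5 mm proud of its dark collar
- green (a joint): how far the green breaker button is pressed in, m: 0 popped out (starts at 0 to 0.0015), 0.008 at its hard stop. Needs about 3 N to move, has no spring and stays where it is left
- blue_top (a point): centre of the top face of the blue breaker button (round, 20 mm wide), which moves straight down when pressed. Its top is about 74 mm above the bench when popped out and 66 mm when fully in, still 5 mm proud of its dark collar
- blue (a joint): how far the blue breaker button is pressed in, m: 0 popped out (starts at 0 to 0.0015), 0.008 at its hard stop. Needs about 3 N to move, has no spring and stays where it is left
- red_top (a point): centre of the top face of the red test button (20 mm wide, top about 74 mm above the bench), to be left alone
- red (a joint): how far the red test button is pressed, m: 0 up, 0.008 down; a light spring returns it (1.5 N to start, 5.5 N at the bottom)
- screwdriver: loose screwdriver with a red handle, 181 x 26 x 27 mm, lying behind and left of the board; bystander; origin: centre of its underside
- spool: loose grey solder spool, 64 mm across, 45 mm high, right of the board; bystander; origin: centre of its underside
- bearing: loose steel ball bearing, 35 mm across, 11 mm high, left of the board; bystander; origin: centre of its underside

How it is judged:
On the way, in this order (a step that is already met when the one before it is completed fails the run):
1. yellow button pressed in (at least 6 of its 8 mm) and let go (value of joint yellow above 0.006 m and contact force between the arm and yellow_module below 0.2 N and value of joint each of green, blue below 0.003 m), for 0.1 s.
2. green button pressed in (at least 6 of its 8 mm) and let go (value of joint green above 0.006 m and contact force between the arm and green_module below 0.2 N and value of joint blue below 0.003 m), for 0.1 s.
3. blue button pressed in (at least 6 of its 8 mm) and let go (value of joint blue above 0.006 m and contact force between the arm and blue_module below 0.2 N), for 0.1 s.
At the end, for the whole second after the job is handed in: The yellow, green and blue buttons are each in by at least 6 of their 8 mm, pressed in that order; the red button is up (under 2 mm); screwdriver, spool and bearing are within 10 mm of where they lay (value of joint each of yellow, green, blue above 0.006 m and value of joint red below 0.002 m and distance of each of spool, bearing, screwdriver from where it was at the start of the episode below 0.01 m); the robot touches nothing.
It fails at once if green button pressed (over 3 mm) before yellow is in (value of joint green above 0.003 m and value of joint yellow below 0.006 m).
It fails at once if blue button pressed (over 3 mm) before yellow and green are in (value of joint blue above 0.003 m and value of joint any of yellow, green below 0.006 m).
It fails at once if red test button pressed by more than 2 mm (value of joint red above 0.002 m).
It fails at once if a module, its button or the board pushed with more than 25 N (contact force between the arm and yellow_module above 25 N or contact force between the arm and green_module above 25 N or contact force between the arm and blue_module above 25 N or contact force between the arm and red_module above 25 N or contact force between the arm and board above 25 N).
It fails at once if the screwdriver, spool or bearing shifted or lifted by more than 10 mm (distance of any of spool, bearing, screwdriver from where it was at the start of the episode above 0.01 m).
It also fails if it takes over 42 s, if anything falls off the work surface, if the arm or the gripper's body presses on something with over 40 N, if the wrist force passes 120 N, or if a joint passes its speed limit or range.

## Working session

There is one attempt and no reset: what is moved stays moved. The work goes in short steps, each a Python script; the robot and the scene stay as the last script left them, time stands still between calls to the robot, and variables do not carry over. Pictures are saved under pics/ and viewed, at most 10 in all, crops included, and the job is handed in when it is done.

```bash
mkdir -p pics; python3 - <<'E'
from cell import r,optics
import cv2
for n in("scene","top"):
    cv2.imwrite(f"pics/{n}0.png",optics.grab_frame(n)[:,:,::-1])
    c=optics.get_calibration(n);print(n,c)
print(r.read_eef_pos(),r.read_tcp_rot(),r.read_time_s())
E
```

```text
scene {'intrinsics': array([[465.85098873,   0.        , 313.1681181 ],
       [  0.        , 465.85098873, 242.52008487],
       [  0.        ,   0.        ,   1.        ]]), 'R': array([[ 0.77151671, -0.63581565, -0.02237006],
       [-0.31115214, -0.34642466, -0.88497136],
       [ 0.5549291 ,  0.68973068, -0.46510782]]), 't': array([-0.22016946,  0.35058633,  0.37341731])}
top {'intrinsics': array([[550.90178469,   0.        , 315.83432831],
       [  0.        , 550.90178469, 238.78390794],
       [  0.        ,   0.        ,   1.        ]]), 'R': array([[ 0.00579636, -0.99960802, -0.02738987],
       [-0.99188791, -0.00226911, -0.12709532],
       [ 0.12698335,  0.02790438, -0.99151227]]), 't': array([0.33310741, 0.56516006, 0.99380218])}
[0.17262877 0.65201796 0.22182763] [-4.05361918e-01 -3.11523726e+00  2.42067226e-03] 0.1
```

View pics/top0.png

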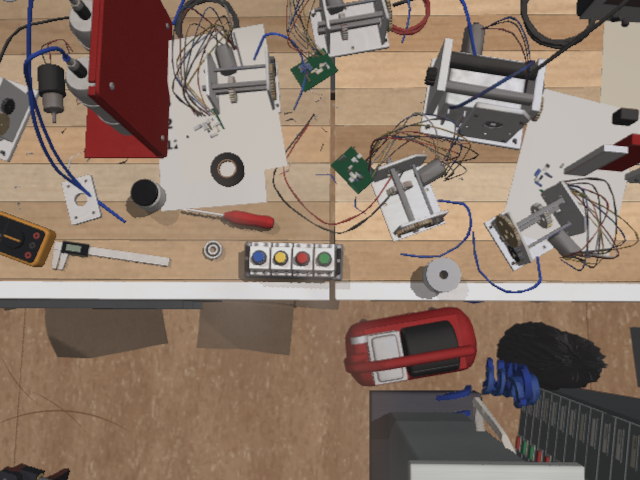

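View pics/scene0.png

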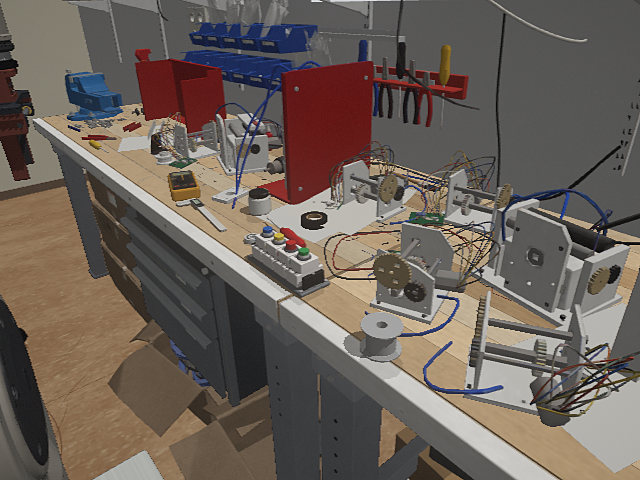

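The top view shows, left to right, blue (259,257), yellow (281,257), red (302,258) and green (324,258). I'll segment the colours in both views and triangulate.

```bash
cat > h.py <<'E'
import numpy as np,cv2
from cell import r,inverse_kinematics,optics,job
H={'yellow':(20,34),'green':(45,85),'blue':(100,125),'red':(0,8)}
def seg(img,box):
    x0,y0,x1,y1=box; hsv=cv2.cvtColor(img[y0:y1,x0:x1],cv2.COLOR_RGB2HSV);o={}
    for k,(a,b) in H.items():
        m=cv2.inRange(hsv,(a,110,50),(b,255,255))
        n,l,s,c=cv2.connectedComponentsWithStats(m)
        if n>1:
            i=1+np.argmax(s[1:,4]);o[k]=(c[i]+[x0,y0],s[i,4])
    return o
def ray(c,p):
    d=np.linalg.inv(c['intrinsics'])@[p[0],p[1],1];return -c['R'].T@c['t'],c['R'].T@d
E
python3 - <<'E'
from h import *
cs={n:optics.get_calibration(n) for n in("top","scene")}
B={"top":(244,240,344,275),"scene":(255,222,320,265)}
S={n:seg(optics.grab_frame(n),B[n]) for n in cs}
for k in H:
    R=[]
    for n in cs:
        o,d=ray(cs[n],S[n][k][0]);s=(.073-o[2])/d[2];R.append((o,d/np.linalg.norm(d)));print(k,n,S[n][k][0].round(1),S[n][k][1],(o+s*d).round(4))
    A=sum(np.eye(3)-np.outer(d,d) for o,d in R);b=sum((np.eye(3)-np.outer(d,d))@o for o,d in R)
    print('   tri',np.linalg.solve(A,b).round(4))
for y in (.1,.3):
  for x in (.5,): print(inverse_kinematics([x,y,.2],[0,np.pi,0]))
E
```

```text
yellow top [279.7 257.1] 96 [0.5259 0.3999 0.073 ]
yellow scene [278.3 236.3] 65 [0.5224 0.3908 0.073 ]
   tri [0.5273 0.3998 0.0678]Traceback (most recent call last):
  File "<stdin>", line 8, in <module>
KeyError: 'green'
```

```bash
python3 - <<'E'
from h import *
r.movep([.52,.38,.22],[0,np.pi,0])
r.gripper_to(0)
c=optics.get_calibration("wrist");im=optics.grab_frame("wrist")
cv2.imwrite("pics/w1.png",im[:,:,::-1]);np.save("w1.npy",im)
print(c,r.read_eef_pos(),r.read_time_s(),r.read_opening(),r.read_contact_force())
t=optics.grab_frame("top");cv2.imwrite("pics/t1.png",t[:,:,::-1])
E
```

```text
{'intrinsics': array([[371.64829954,   0.        , 320.13924989],
       [  0.        , 371.64829954, 231.95499093],
       [  0.        ,   0.        ,   1.        ]]), 'R': array([[-2.64301348e-04,  9.99998829e-01,  1.50721872e-03],
       [ 9.67959550e-01, -1.22639008e-04,  2.51106142e-01],
       [ 2.51106033e-01,  1.52529445e-03, -9.67958384e-01]]), 't': array([-0.38147219, -0.53279351,  0.25506438])} [0.52000864 0.38000334 0.22002343] 3.2167 0.0003677650744805712 [0.53535741 0.21992247 0.20053639]
```

View pics/w1.png

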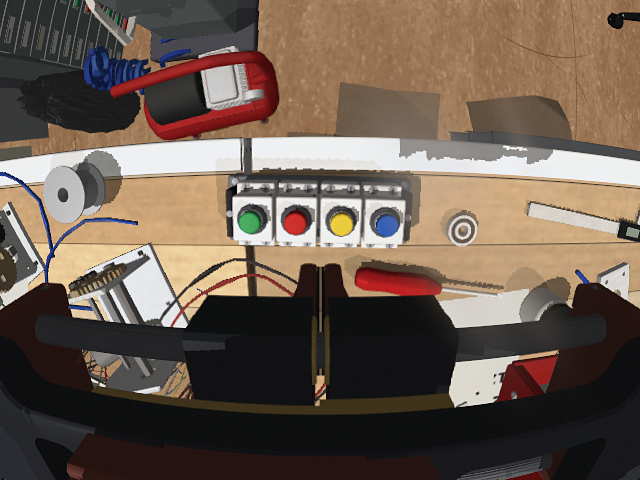

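The wrist view shows green (251,222), red (296,220), yellow (342,223) and blue (386,224), with the closed fingertips at about (320,265). Next I'll locate them with the fisheye model and cross-check against the top view.

```bash
cat >> h.py <<'E'
H.update(green=(50,85),red=(0,6))
def fray(c,p):
    K=c['intrinsics'];v=(np.array(p)-K[:2,2])/K[0,0];th=np.linalg.norm(v)
    return -c['R'].T@c['t'],c['R'].T@np.r_[np.sin(th)*v/th,np.cos(th)]
def locate(im,c,box,z=.0735):
    P={}
    for k,(p,a) in seg(im,box).items():
        o,d=fray(c,p);P[k]=o+(z-o[2])/d[2]*d;print(k,np.round(p,1),a,P[k].round(4))
    return P
E
python3 - <<'E'
from h import *
c=optics.get_calibration("wrist")
P=locate(np.load("w1.npy"),c,(230,195,408,246))
c=optics.get_calibration("top");S=seg(cv2.imread("pics/top0.png")[:,:,::-1].copy(),(244,240,344,275))
for k in S:
    o,d=ray(c,S[k][0]);print('top',k,S[k],(o+(.0735-o[2])/d[2]*d).round(4))
E
```

```text
yellow [341.3 223.8] 424 [0.5242 0.3996 0.0735]
green [249.2 222.1] 381 [0.5226 0.3205 0.0735]
blue [386.5 225.2] 382 [0.5254 0.4387 0.0735]
red [295.2 222.2] 431 [0.5229 0.3603 0.0735]
top yellow (array([279.70526316, 257.09473684]), np.int32(95)) [0.526  0.3998 0.0735]
top blue (array([257.84146341, 256.45121951]), np.int32(82)) [0.527  0.4396 0.0735]
top red (array([301.61956522, 257.61956522]), np.int32(92)) [0.5252 0.36   0.0735]
```

```bash
cat >> h.py <<'E'
def press(x,y):
    r.move_straight([x,y,.09],max_speed=.15)
    f0=r.read_contact_force()[2];L=[]
    z=.076;r.move_straight([x,y,z],max_speed=.04)
    while z>.064:
        z-=.001 if z>.0685 else .0005
        r.move_straight([x,y,z],max_speed=.02)
        f=r.read_contact_force()[2]-f0;L.append((round(z*1e3,1),round(r.read_eef_pos()[2]*1e3,2),round(f,1)))
        if f>7: break
    r.move_straight([x,y,.09],max_speed=.1)
    print(L,r.read_time_s())
E
python3 - <<'E'
from h import *
press(.525,.3995)
c=optics.get_calibration("wrist");im=optics.grab_frame("wrist")
cv2.imwrite("pics/w2.png",im[:,:,::-1])
E
```

```text
[(75.0, np.float64(75.08), np.float64(-0.6)), (74.0, np.float64(73.98), np.float64(-0.6)), (73.0, np.float64(73.11), np.float64(0.9)), (72.0, np.float64(72.1), np.float64(2.4)), (71.0, np.float64(71.02), np.float64(1.0)), (70.0, np.float64(69.93), np.float64(1.9)), (69.0, np.float64(68.9), np.float64(1.1)), (68.0, np.float64(67.9), np.float64(1.6)), (67.5, np.float64(67.51), np.float64(2.2)), (67.0, np.float64(66.99), np.float64(1.5)), (66.5, np.float64(66.48), np.float64(3.3)), (66.0, np.float64(66.42), np.float64(5.1)), (65.5, np.float64(66.37), np.float64(7.2))] 8.4333
```

View pics/w2.png

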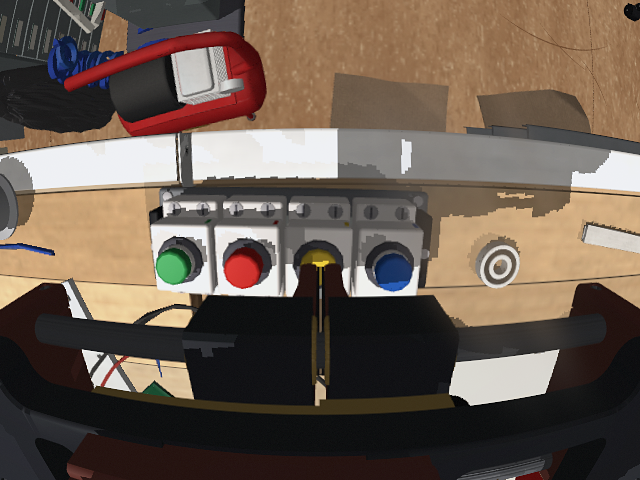

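The yellow button met its hard stop at 66.4 mm. In the picture the fingertips (320,265) are centred over it, and the neighbouring buttons are untouched. Next come green and blue.

```bash
python3 - <<'E'
from h import *
press(.524,.3205); r.hold(.15)
press(.526,.439); r.hold(.15)
r.move_straight([.52,.38,.22])
cv2.imwrite("pics/w3.png",optics.grab_frame("wrist")[150:330,130:510,::-1].repeat(2,0).repeat(2,1))
print(r.read_time_s(),r.read_contact_force())
E
```

```text
[(75.0, np.float64(75.13), np.float64(0.2)), (74.0, np.float64(74.17), np.float64(1.5)), (73.0, np.float64(73.14), np.float64(1.8)), (72.0, np.float64(72.06), np.float64(3.1)), (71.0, np.float64(70.97), np.float64(1.8)), (70.0, np.float64(69.93), np.float64(2.3)), (69.0, np.float64(68.92), np.float64(2.5)), (68.0, np.float64(67.92), np.float64(2.2)), (67.5, np.float64(67.48), np.float64(2.9)), (67.0, np.float64(66.94), np.float64(3.4)), (66.5, np.float64(66.49), np.float64(3.3)), (66.0, np.float64(66.4), np.float64(6.8)), (65.5, np.float64(66.31), np.float64(10.2))] 13.3
[(75.0, np.float64(75.11), np.float64(-0.5)), (74.0, np.float64(74.06), np.float64(-0.4)), (73.0, np.float64(73.16), np.float64(1.3)), (72.0, np.float64(72.04), np.float64(2.0)), (71.0, np.float64(70.94), np.float64(0.6)), (70.0, np.float64(69.89), np.float64(1.7)), (69.0, np.float64(68.88), np.float64(0.9)), (68.0, np.float64(67.88), np.float64(0.5)), (67.5, np.float64(67.51), np.float64(1.8)), (67.0, np.float64(67.0), np.float64(1.2)), (66.5, np.float64(66.49), np.float64(2.5)), (66.0, np.float64(66.47), np.float64(4.5)), (65.5, np.float64(66.41), np.float64(8.0))] 18.5333
19.8333 [-0.16125161  0.27737037 -0.10641336]
```

View pics/w3.png

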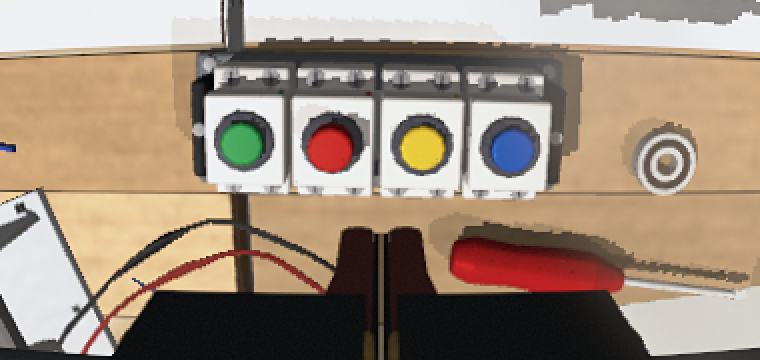

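In the crop, green (242,145), yellow (424,148) and blue (513,151) sit low in their collars. Red (331,148) is still up, and the screwdriver and bearing haven't moved.

```bash
python3 -c "
from cell import job
print(job.finish_job())"
```

```text
the job is handed in; nothing more can be done
None
```

I pressed yellow, green and blue in that order, each to its hard stop with about 10 N at most, left the red button alone and didn't move the tools, and handed the job in at about 20 s.

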